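Fill the last place in a packing box of screw cartons and check it with the bar

ROBOT

A 6-joint arm with a two-finger parallel gripper is mounted at the origin on the work surface. World frame = base frame: x ahead of the robot, y to its left, z up, the work surface at z = 0. Lengths are in m, angles in degrees, forces in N, time in s.
With the tool pointing down it reaches from about 0.4 to 0.825 m from the base axis. Payload 7 kg.
Tool frame: the origin (TCP) lies on the front face of the gripper's body, between the roots of the fingers; the fingertips stand 66 mm ahead of it and the grasp point (between the pads) lies 47 mm ahead of it; z points along the fingers, y is the line along which they close (so a half turn about z gives the same grasp; the last joint's range is limited). The gripper opens to 88 mm and grips with 3 to 60 N. Pads are 19 mm wide; open, the fingers measure 130 mm over their backs; the gripper's body (78 mm by 193 mm) begins 47 mm behind the grasp point.
Start: joints at [-46.576, 20.546, 0.682, 0, -70.136, -16.507], TCP at [0.306, -0.602, 0.292] pointing down, gripper open.
Joint ranges: [-176.03, 176.03], [-82.01, 121.73], [-58.28, 71.71], [-173.87, 95.51], [-174.79, -0.11], [-173.66, 173.66]. Speed limits (degrees/s): [136.94, 136.94, 172.46, 180, 180, 180].

INTERFACE

Orientations are given as [roll, pitch, yaw] about the fixed x, y, z axes, in that order (R = Rz(yaw) Ry(pitch) Rx(roll)).
In Python, from plant import ctrl gives the robot as it stands.
- The arm moves only by the tool send_rows, never from a script. Its argument "deltas" is a list of rows, each a list of 2 entries, a list of its own where there are three numbers: the shift along the tool's x, y, z each as a share of 800 mm, from -1 to 1, then the turn about the tool's z as a share of 90 degrees, from -1 to 1. A call has exactly 5 rows; each row is the pose to reach, as a shift and turn from the pose commanded when the call began, along the tool's axes at that moment; what a row does not reach only later rows make up. A row lasts 1/12 s, in which the tool goes at most 41.7 mm and 7.16 degrees, less where a joint would pass 70% of its speed; a pose out of reach is approached as far as the arm can. A call with a number of a shift or a turn outside -1 to 1 is refused whole. A call with a gripper value outside its range is refused whole. "gripper" is the opening, from 0 (shut) to 1 (fully open), set as the call begins (left out, the last holds). The fingers move at their own pace and stop on an object; the grip force is fixed at half the most. Time passes only in rows, so rows that repeat a pose let the fingers close, or fill a call up. It gives the time, the measured TCP pose, the force, the opening and the grip force at its end, in the units of the state.
- ctrl.get_obs(): the state, without advancing time (a new reading comes with each control period).
- ctrl.snapshot(name): name is "scene" or "top" or "wrist"; returns a dict with "color" (384x512x3 uint8, red, green, blue), "vertical_fov" (degrees; the focal length in pixels is half the picture's height over the tangent of half this angle, whatever the lens; pixels are square), "cx", "cy" (the principal point, pixels), "rvec" (rotation vector, rad) and "tvec" (3), from world to camera coordinates, as OpenCV has them. Camera axes: x right, y down, z forward; pixel columns grow to the right and rows downward; lengths in m; the calibration is good to about 2 mm. The wrist camera is an equidistant fisheye: a pixel r from the principal point sees the ray r / f radians off the axis. A picture is of the moment at which its call begins. There is no depth.
- ctrl.close_job(): hands the job in; it is judged then, once.
Trained networks look in a picture, given as the dict that the camera call returned (one of the last four; its "shot" number tells which), for a name from the list of things; names that differ only in an ending like _2 or _b are one class to them, and where a whole thing is asked for, a point or a joint stands for the part that bears it (a point fixed in the world has none). Each returns a list of dicts, best first, with "conf" (0 to 1); they miss things now and then, are a little off and sometimes report something else, mostly with a low value. They report only what shows in the picture. A call takes as long as a camera call. They do not tell look-alikes from the thing itself.
- ctrl.boxes_of(picture, thing): "xy" ([column, row] as shares, 0 to 1, of the picture: columns of its width, rows of its height, amid what is visible of it).
- ctrl.cut_out(picture, thing): "pixels" (384x512 bool, what is visible of it) and "xy" ([column, row] as shares, 0 to 1, of the picture: columns of its width, rows of its height, amid what is visible of it).
The state is a dict: "clock": time; "joint_pos": joint angles; "qvel": joint speeds; "tau": joint torques, N m; "tool_pos": TCP position; "orientation": TCP orientation; "force": force on the tool from outside, world axes, zero at the start; "moment": the same for the moment, N m; "opening": finger opening in m; "gripper_force": force on a finger pad.
Only numpy, scipy, OpenCV 4.12 (cv2) and the standard library are available. Lean on these libraries where they do the work, as an engineer would, in place of code of your own. Each camera call takes 0.05 s, during which the arm holds its last target. There are 200 camera calls.

TASK

The packing box is one screw carton short: nudge the cartons on the two sides of its widest gap apart, slide the spare carton that is as tall as those in the box (not the taller one) upright into that gap, letting go only when it is most of the way down (no dropping from above), and press it fully home so that nothing stands above the rim. Then slide the check bar from its parked end all the way over the box to the stop at the other end, without forcing it against any carton, and leave it there. Leave the taller carton, the scoop and the tape measure alone.

Things in the scene. Friction and masses are not known exactly. Their poses are not given: they have to be found in the camera images.
- packbox: Fixed dark wooden packing box. Origin on the counter under the box's centre; y along the row of cartons, x across, z up. Inside 74 mm in x, 214 mm in y; walls 8 mm; inner floor 16 mm, rim 90 mm above the counter; seated cartons' tops are 4 mm below the rim. Its plywood board (150 mm in x, 10 mm thick) spans y = -175 to +135 mm, with 12 mm high rails at x = -62 and +62 mm.
- checkbar (a joint): Check bar's position (m) along the box's y: 0 = parked beyond the -y end, 0.26 = against the stop, over the +y end wall. An aluminium bridge across the box, 24 mm in y, legs outside the box at x = -62 and +62 mm; underside 3 mm above the rim, top 105 mm above the counter. It slides stiffly (about 1.5 N) and stays where left.
- bar_handle (a point): Centre of the wooden fin handle on the middle of the check bar: 34 mm in the box's x, 14 mm thick in the box's y, 36 mm high (104 to 140 mm above the counter). Axes as the box's. With the bar at joint value q it is at y = -0.145 + q (m) in the box's frame, x = 0.
- carton_left_mid (a point): Centre of the carton at the +y end of the row in the box: cardboard, 66 mm in its x, 50 mm thick in its y, 70 mm high, 0.25 to 0.5 kg, standing loose on the box floor, its x nearly along the box's x. The row's widest gap (32 to 44 mm, too narrow at first) lies between it and carton_centre.
- carton_centre_mid (a point): Centre of the middle carton in the box, same size and stance.
- carton_right_mid (a point): Centre of the carton nearest the -y end of the box, same size and stance. With all three pushed aside the widest gap opens to 64 mm.
- spare_mid (a point): Centre of the spare carton standing on the counter: the same size, 66 mm (its x) by 50 mm (its y) by 70 mm high, z up; either way round fits.
- tall_mid (a point): Centre of a taller carton of the same 66 by 50 mm footprint but 110 mm high, standing on the counter: too tall for the box, to be left alone.
- scoop_mid (a point): Cast aluminium nail scoop lying on the counter, about 230 mm long, 90 mm wide and 50 mm high, its handle towards its -x; this point is in the scoop's back wall, 20 mm above the counter. To be left alone.
- tape_mid (a point): Centre of a black tape measure standing on the counter, 70 by 36 by 66 mm. To be left alone.
There are look-alikes about, which are no part of the job. Leave any blue or green look-alike of the part that bears carton_left_mid alone.

How it is judged (in metres and radians):
On the way, in this order (a step that is already met when the one before it is completed fails the run):
1. the two cartons beside the widest gap are pushed apart until a carton fits between them (centres over 101.5 mm apart) (horizontal distance between carton_left_mid and carton_centre_mid above 0.1015 m), for 0.2 s.
2. the spare carton stands fully down in that gap, all four upright with their tops below the rim, let go, while the check bar is still at its parked end (under 30 mm from it) (x of carton_left_mid in the frame of packbox between -0.012 and 0.012 m and y of carton_left_mid in the frame of packbox between -0.09 and 0.09 m and z of carton_left_mid in the frame of packbox between 0.046 and 0.0545 m and angle between each of carton_left_mid, carton_centre_mid, carton_right_mid, spare_mid's own z axis and vertical below 0.05 rad and x of carton_centre_mid in the frame of packbox between -0.012 and 0.012 m and y of carton_centre_mid in the frame of packbox between -0.09 and 0.09 m and z of carton_centre_mid in the frame of packbox between 0.046 and 0.0545 m and x of carton_right_mid in the frame of packbox between -0.012 and 0.012 m and y of carton_right_mid in the frame of packbox between -0.09 and 0.09 m and z of carton_right_mid in the frame of packbox between 0.046 and 0.0545 m and x of spare_mid in the frame of packbox between -0.012 and 0.012 m and y of spare_mid in the frame of packbox between -0.09 and 0.09 m and z of spare_mid in the frame of packbox between 0.046 and 0.0545 m and linear speed of each of carton_left, carton_centre, carton_right, spare below 0.02 m/s and horizontal distance between spare_mid and carton_left_mid below 0.075 m and horizontal distance between spare_mid and carton_centre_mid below 0.075 m and value of joint checkbar below 0.03 m and contact force between the fingers and spare below 0.2 N), for 0.2 s.
3. the check bar is slid over the whole box to within 8 mm of its far stop, the cartons still seated (x of carton_left_mid in the frame of packbox between -0.012 and 0.012 m and y of carton_left_mid in the frame of packbox between -0.09 and 0.09 m and z of carton_left_mid in the frame of packbox between 0.046 and 0.0545 m and angle between each of carton_left_mid, carton_centre_mid, carton_right_mid, spare_mid's own z axis and vertical below 0.05 rad and x of carton_centre_mid in the frame of packbox between -0.012 and 0.012 m and y of carton_centre_mid in the frame of packbox between -0.09 and 0.09 m and z of carton_centre_mid in the frame of packbox between 0.046 and 0.0545 m and x of carton_right_mid in the frame of packbox between -0.012 and 0.012 m and y of carton_right_mid in the frame of packbox between -0.09 and 0.09 m and z of carton_right_mid in the frame of packbox between 0.046 and 0.0545 m and x of spare_mid in the frame of packbox between -0.012 and 0.012 m and y of spare_mid in the frame of packbox between -0.09 and 0.09 m and z of spare_mid in the frame of packbox between 0.046 and 0.0545 m and value of joint checkbar above 0.252 m), for 0.2 s.
At the end, for the whole second after the job is handed in: All four cartons stand upright (within 0.05 rad) and at rest on the floor of the packing box with their tops below the rim (at most 3.5 mm above fully seated), the spare between carton_left and carton_centre, and the check bar rests within 8 mm of its stop at the box's +y end (all of step 3 and horizontal distance between spare_mid and carton_left_mid below 0.075 m and horizontal distance between spare_mid and carton_centre_mid below 0.075 m and linear speed of each of carton_left, carton_centre, carton_right, spare below 0.02 m/s and velocity of joint checkbar between -0.01 and 0.01 m/s); the robot touches nothing.
It fails at once if the taller carton is moved more than 25 mm (distance of tall_mid from where it was at the start of the episode above 0.025 m).
It fails at once if the scoop is moved more than 25 mm (distance of scoop_mid from where it was at the start of the episode above 0.025 m).
It fails at once if the tape measure is moved more than 25 mm (distance of tape_mid from where it was at the start of the episode above 0.025 m).
It fails at once if the check bar is forced against a carton with more than 10 N (contact force between checkbar and carton_left above 10 N or contact force between checkbar and carton_centre above 10 N or contact force between checkbar and carton_right above 10 N or contact force between checkbar and spare above 10 N).
It fails at once if the spare carton is dropped: falling free of the fingers faster than 0.95 m/s (a drop of over 45 mm) (contact force between the fingers and spare below 0.1 N and linear speed of spare above 0.95 m/s).
It also fails if it takes over 70 s, if anything falls off the work surface, if the arm or the gripper's body presses on something with over 40 N, if the wrist force passes 120 N, or if a joint passes its speed limit or range.

## Working session

There is one attempt and no reset: what is moved stays moved. The work goes in short steps, Python scripts to look and compute and a tool call to move; the robot and the scene stay as the last step left them, time stands still between calls to the robot, and variables do not carry over. Pictures are saved under pics/ and viewed, at most 10 in all, crops included, and the job is handed in when it is done.

Besides the shell and the picture viewer there is one more tool, called after "Request:" as a command line: name --argument value ..., lists and objects as JSON in quotes. send_rows: Moves the arm, as the interface text tells. Shift numbers are shares of 800 mm and turn numbers shares of 90 degrees, none past 1 either way. Its arguments: {"type":"object","properties":{"deltas":{"type":"array","items":{"type":"array"}},"gripper":{"type":"number"}},"required":["deltas"]}

```bash
mkdir -p pics; ls; cat > h.py <<'E'
import numpy as np, cv2
from plant import ctrl
def cam(s):
    h=s["color"].shape[0]; f=h/2/np.tan(np.radians(s["vertical_fov"])/2)
    return f,s["cx"],s["cy"],cv2.Rodrigues(np.array(s["rvec"],float))[0],np.array(s["tvec"],float).ravel()
def ray(s,u,v,fish=False):
    f,cx,cy,R,t=cam(s); x,y=(u-cx)/f,(v-cy)/f
    if fish:
        r=np.hypot(x,y); d=np.array([x/r*np.sin(r),y/r*np.sin(r),np.cos(r)]) if r>1e-9 else np.array([0,0,1.])
    else: d=np.array([x,y,1.])
    return -R.T@t,R.T@d
def onz(s,u,v,z,fish=False):
    o,d=ray(s,u,v,fish); return o+d*(z-o[2])/d[2]
def proj(s,p,fish=False):
    f,cx,cy,R,t=cam(s); q=R@np.asarray(p,float)+t
    if fish:
        n=np.hypot(q[0],q[1]); r=np.arctan2(n,q[2]); return cx+f*r*q[0]/n,cy+f*r*q[1]/n
    return cx+f*q[0]/q[2],cy+f*q[1]/q[2]
def save(s,name,crop=None,k=1):
    im=s["color"][:,:,::-1]
    if crop: u0,v0,u1,v1=crop; im=im[v0:v1,u0:u1]
    if k!=1: im=cv2.resize(im,None,fx=k,fy=k,interpolation=cv2.INTER_CUBIC)
    cv2.imwrite("pics/"+name,np.ascontiguousarray(im))
E
python3 - <<'E'
from h import *
import pickle
np.set_printoptions(precision=4,suppress=True)
print(ctrl.get_obs())
S={}
for n in("scene","top"):
    s=S[n]=ctrl.snapshot(n); save(s,n+"0.png",k=1.5)
    print(n,-cam(s)[3].T@cam(s)[4],cam(s)[0])
    for th in("packbox","checkbar","bar_handle","carton_left_mid","carton_centre_mid","spare_mid","tall_mid","scoop_mid","tape_mid"):
        print(th,[(round(b["conf"],2),np.round(np.array(b["xy"])*[512,384]).tolist()) for b in ctrl.boxes_of(s,th)][:6])
pickle.dump(S,open("s0.pkl","wb"))
E
```

```text
pics
{'clock': 0.0, 'joint_pos': array([-46.5765,  20.5929,   0.6364,  -0.02  , -70.1348, -16.5073]), 'qvel': array([-0.0289,  0.0006, -0.1037, -0.0397,  0.0661,  0.0842]), 'tau': array([  0.0007, -58.2724,  29.3065,   6.9973,   0.0071,  -0.0001]), 'tool_pos': array([ 0.3054, -0.6016,  0.2912]), 'orientation': array([ 179.9071,   -0.0079, -153.0906]), 'force': array([-0.1192,  0.7578, -0.2403]), 'moment': array([-0.0139, -0.0611,  0.0371]), 'gripper_force': 0.0, 'opening': 0.08792485033357067}
scene [ 1.3128 -0.5327  0.7577] 416.90988605318154
packbox [(0.96, [258.0, 202.0])]
checkbar [(0.77, [230.0, 197.0]), (0.55, [147.0, 262.0])]
bar_handle [(0.65, [230.0, 198.0])]
carton_left_mid [(0.6, [252.0, 163.0]), (0.59, [278.0, 168.0]), (0.59, [337.0, 205.0])]
carton_centre_mid [(0.74, [259.0, 183.0])]
spare_mid [(0.75, [123.0, 236.0])]
tall_mid [(0.79, [149.0, 265.0])]
scoop_mid [(0.78, [279.0, 265.0])]
tape_mid [(0.67, [316.0, 147.0])]
top [0.4411 0.0505 1.2837] 436.8300705858439
packbox [(0.75, [242.0, 212.0])]
checkbar [(0.72, [276.0, 210.0])]
bar_handle [(0.82, [276.0, 211.0])]
carton_left_mid [(0.86, [203.0, 275.0]), (0.85, [185.0, 156.0]), (0.62, [201.0, 215.0])]
carton_centre_mid [(0.87, [234.0, 209.0]), (0.73, [240.0, 213.0])]
spare_mid [(0.67, [372.0, 245.0])]
tall_mid [(0.66, [377.0, 188.0])]
scoop_mid [(0.84, [278.0, 129.0]), (0.32, [276.0, 208.0])]
tape_mid []
```

View pics/scene0.png

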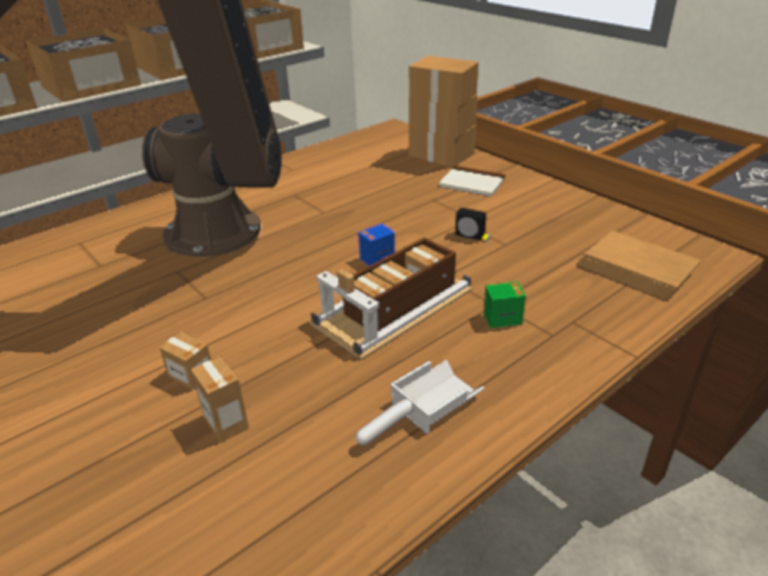

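View pics/top0.png

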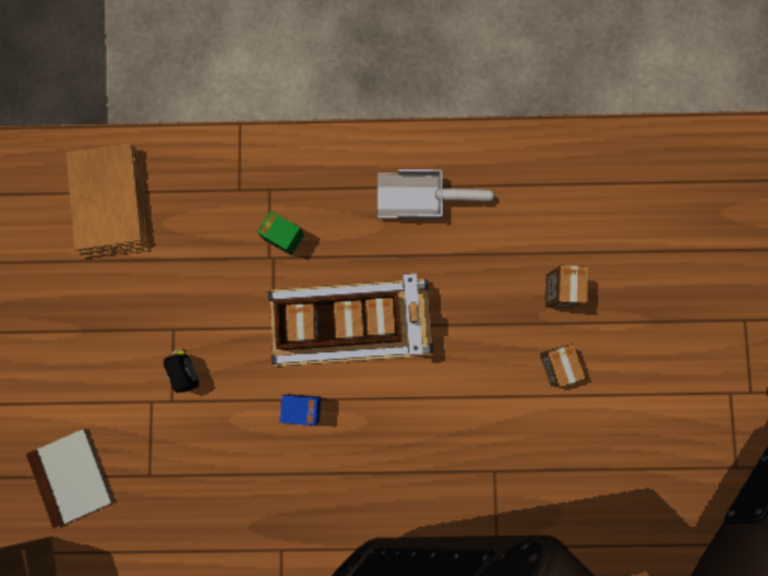

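The spare candidates are the short carton at top px (372,245) / scene (123,236) and the tall one at top (377,188) / scene (149,265). The short one fits, because its side is clearly lower in the scene view. The blue and green cartons lie beside the box. The box has its bar parked at the right end (world -y), and the widest gap is at about top px (217,214).

```bash
python3 - <<'E'
from h import *
import pickle
np.set_printoptions(precision=4,suppress=True)
S=pickle.load(open("s0.pkl","rb")); t=S["top"]; c=S["scene"]
for n,u,v,z in(("handle",276,209,.14),("left",200,215,.086),("centre",232,213,.086),("right",253.5,211,.086),("tall",382,190,.11),("spare",378,244,.07)): print(n,onz(t,u,v,z))
# scene check of spare height: top centre
print("spare scene",onz(c,123,231,.07),"handle",onz(c,230,185,.14))
s=ctrl.snapshot("wrist"); print(-cam(s)[3].T@cam(s)[4],cam(s)[3],cam(s)[0],s["cx"],s["cy"]); o=ctrl.get_obs(); print(o["tool_pos"])
a=s["color"];save(s,"w0.png")
for th in("spare_mid","tall_mid"): print(th,[(round(b["conf"],2),np.round(np.array(b["xy"])*[512,384]).tolist()) for b in ctrl.boxes_of(s,th)][:6])
# enlarged crop: box | spare
f=t["color"][:,:,::-1]; A=cv2.resize(f[175:255,170:300],None,fx=4,fy=4,interpolation=2); B=cv2.resize(f[165:265,350:405],None,fx=3.2,fy=3.2,interpolation=2)
cv2.imwrite("pics/crop.png",np.hstack([A,B[:320]]))
E
```

```text
handle [0.5391 0.0026 0.14  ]
left [0.5306 0.2095 0.086 ]
centre [0.5347 0.1214 0.086 ]
right [0.5392 0.0622 0.086 ]
tall [ 0.5884 -0.2859  0.11  ]
spare [ 0.4439 -0.2786  0.07  ]
spare scene [ 0.4513 -0.274   0.07  ] handle [ 0.5554 -0.0023  0.14  ]
[ 0.2388 -0.6371  0.3856] [[-0.454   0.891   0.0006]
 [ 0.8558  0.4359  0.2784]
 [ 0.2478  0.1269 -0.9605]] 297.3186396354542 257.0529682742627 189.19850308689746
[ 0.3055 -0.6019  0.2922]
spare_mid []
tall_mid [(0.43, [354.0, 380.0])]
```

View pics/crop.png

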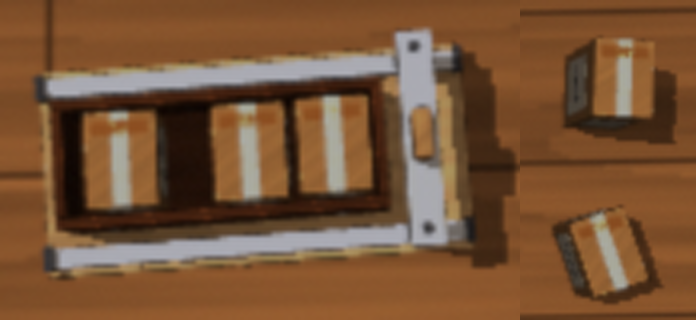

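Request:
send_rows --deltas '[[[-0.178,0.188,0],0],[[-0.178,0.188,0],0],[[-0.178,0.188,0],0],[[-0.178,0.188,0],0],[[-0.178,0.188,0],0]]' --gripper 0

```text
clock: 1.57
tool_pos: [0.3645, -0.4015, 0.2922]
orientation: [-180.0, 0.0, -153.1]
force: [1.6, -0.1, 0.7]
opening: 0.0599
gripper_force: 0.0
```

Request:
send_rows --deltas '[[[-0.178,0.188,0],0],[[-0.178,0.188,0],0],[[-0.178,0.188,0],0],[[-0.178,0.188,0],0],[[-0.178,0.188,0],0]]'

```text
clock: 1.98
tool_pos: [0.4234, -0.2028, 0.2926]
orientation: [-180.0, 0.1, -153.1]
force: [1.9, -0.5, 0.2]
opening: 0.0268
gripper_force: 0.0
```

```bash
python3 - <<'E'
from h import *
import pickle
np.set_printoptions(precision=4,suppress=True)
s=ctrl.snapshot("wrist"); pickle.dump(s,open("w1.pkl","wb"))
for th in("spare_mid","tall_mid"):
  for b in ctrl.cut_out(s,th)[:3]: print(th,round(b["conf"],2),np.array(b["xy"])*[512,384],b["pixels"].sum())
print([proj(s,p,True) for p in([.444,-.279,.07],[.588,-.286,.11])])
u,v=map(int,proj(s,[.444,-.279,.06],True)); print(u,v)
u0,v0=max(0,min(u-70,372)),max(0,min(v-60,264)); print(u0,v0); save(s,"w1.png",(u0,v0,u0+140,v0+120),5)
E
```

```text
spare_mid 0.97 [191.3856 157.0944] 3171
tall_mid 0.64 [151.0912 219.3024] 80
[(np.float64(187.70717212673964), np.float64(160.70727972226678)), (np.float64(130.58038761029766), np.float64(274.7247456032049))]
189 159
119 99
```

View pics/w1.png

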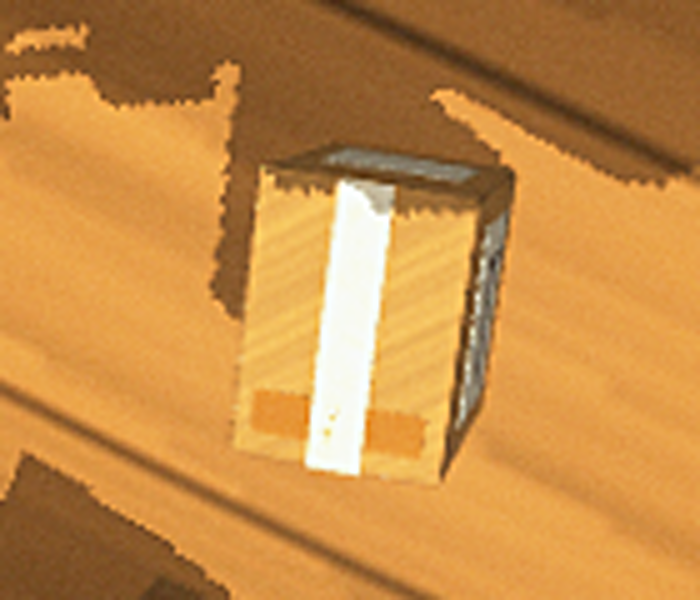

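Request:
send_rows --deltas '[[[-0.178,0.188,0],0],[[-0.178,0.188,0],0],[[-0.178,0.188,0],0],[[-0.178,0.188,0],0],[[-0.178,0.188,0],0]]'

```text
clock: 2.55
tool_pos: [0.4825, -0.0053, 0.2925]
orientation: [-180.0, 0.0, -153.2]
force: [1.7, -1.0, 0.9]
opening: 0.0001
gripper_force: 0.0
```

Request:
send_rows --deltas '[[[-0.154,0.162,0],-0.0796],[[-0.154,0.162,0],-0.159],[[-0.154,0.162,0],-0.239],[[-0.154,0.162,0],-0.318],[[-0.154,0.162,0],-0.39]]'

```text
clock: 2.97
tool_pos: [0.5352, 0.1686, 0.2917]
orientation: [-180.0, 0.0, -117.6]
force: [0.7, -0.2, 0.6]
opening: 0.0005
gripper_force: 0.0
```

Request:
send_rows --deltas '[[[0,0,0],-0.0796],[[0,0,0],-0.159],[[0,0,0],-0.239],[[0,0,0],-0.318],[[0,0,0],-0.355]]'

```text
clock: 3.38
tool_pos: [0.5339, 0.1641, 0.2919]
orientation: [180.0, -0.0, -85.7]
force: [-0.3, -0.1, 1.0]
opening: 0.0003
gripper_force: 0.0
```

```bash
python3 - <<'E'
from h import *
import pickle
np.set_printoptions(precision=4,suppress=True)
s=pickle.load(open("w1.pkl","rb"))
P=np.array([onz(s,u/5+119,v/5+99,.07,True) for u,v in((262,168),(480,207),(440,482),(235,448))])
print(P.mean(0),[np.linalg.norm(P[i]-P[i-1]) for i in range(4)])
for a,b in((0,3),(1,2),(0,1),(3,2)): d=P[b]-P[a];print(np.degrees(np.arctan2(d[1],d[0])))
s=ctrl.snapshot("wrist"); pickle.dump(s,open("w2.pkl","wb"))
print(ctrl.get_obs()["tool_pos"])
save(s,"w2.png",(100,60,420,300),2.5)
for th in("carton_left_mid","carton_centre_mid","carton_right_mid"):
  for b in ctrl.cut_out(s,th)[:3]: print(th,round(b["conf"],2),np.array(b["xy"])*[512,384],b["pixels"].sum())
E
```

```text
[ 0.4474 -0.2755  0.07  ] [np.float64(0.06442327077740431), np.float64(0.0492446827298969), np.float64(0.06276692324804246), np.float64(0.048367088285463725)]
17.51490587317795
16.739443604925377
105.57890135810206
107.51307223579569
[0.5339 0.164  0.292 ]
carton_left_mid 0.63 [379.5968 213.696 ] 2536
carton_left_mid 0.56 [253.5936 204.7104] 2342
carton_left_mid 0.55 [124.5184 222.912 ] 2374
carton_centre_mid 0.64 [254.5152 138.7008] 3277
carton_centre_mid 0.23 [265.7792 104.2944] 17168
carton_right_mid 0.98 [256.512   82.2144] 3219
```

View pics/w2.png

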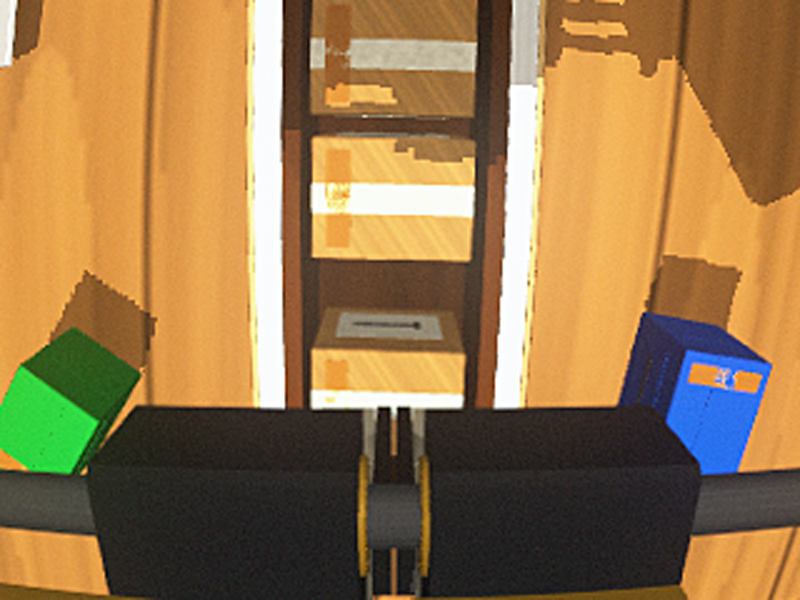

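```bash
python3 - <<'E'
from h import *
import pickle
np.set_printoptions(precision=4,suppress=True)
s=pickle.load(open("w2.pkl","rb"))
g=lambda u,v,z: onz(s,u/2.5+100,v/2.5+60,z,True)
for n,pts,z in(("centre",((312,137),(475,137),(472,260),(312,258)),.086),("right",((311,116),(477,116)),.086),("leftnear",((312,348),(466,352)),.086),("railL",((268,100),(272,400)),.022),("railR",((525,100),(509,390)),.022),("rimL",((286,200),(285,390)),.09),("rimR",((503,200),(495,390)),.09)):
    P=np.array([g(u,v,z) for u,v in pts]); print(n,P[:,:2].tolist(),P.mean(0))
    d=P[-1]-P[0]; print(np.degrees(np.arctan2(d[1],d[0])))
E
```

```text
centre [[0.5711933812426291, 0.09967314851128672], [0.5061295021345512, 0.09467190646991373], [0.5025624453577856, 0.1450658414191502], [0.5683034896461767, 0.1492625491578803]] [0.537  0.1222 0.086 ]
93.33521938132434
right [[0.572147905053843, 0.09121959095257766], [0.5060760642405728, 0.08613151403049497]] [0.5391 0.0887 0.086 ]
-175.5964432501959
leftnear [[0.5664319117670685, 0.18815556949324194], [0.5009576787747777, 0.1849207846182505]] [0.5337 0.1865 0.086 ]
-177.1715752202576
railL [[0.6007094365579635, 0.08509234356543033], [0.5923560751953331, 0.24036118679161053]] [0.5965 0.1627 0.022 ]
93.07950636382535
railR [[0.47609650167727985, 0.07540785065302205], [0.46754240312129747, 0.22502391445332445]] [0.4718 0.1502 0.022 ]
93.2722472763389
rimL [[0.5797272317700658, 0.1254161054311483], [0.5769353524032761, 0.20671748155535163]] [0.5783 0.1661 0.09  ]
91.96675725752347
rimR [[0.4929555632876277, 0.1187370722055327], [0.4871196350672903, 0.19980313999827237]] [0.49   0.1593 0.09  ]
94.11760704421066
```

Spare: centre (.447,-.2755), long axis at 17°. Box: yaw about 3.5°. The gap spans world y ≈ .147 to .187, with its centre at x .534, so I'm descending into it.

Request:
send_rows --deltas '[[[-0.004,0,0.03],0.009],[[-0.004,0,0.06],0.009],[[-0.004,0,0.09],0.009],[[-0.004,0,0.12],0.009],[[-0.004,0,0.15],0.009]]'

```text
clock: 4.0
tool_pos: [0.5333, 0.1679, 0.1713]
orientation: [-180.0, 0.0, -87.0]
force: [0.3, 0.3, 0.7]
opening: 0.0002
gripper_force: 0.0
```

Request:
send_rows --deltas '[[[0,0,0.015],0],[[0,0,0.03],0],[[0,0,0.045],0],[[0,0,0.06],0],[[0,0,0.076],0]]'

```text
clock: 4.42
tool_pos: [0.5335, 0.1681, 0.1109]
orientation: [-180.0, 0.0, -87.0]
force: [-0.4, -0.4, -0.8]
opening: 0.0006
gripper_force: 0.0
```

Request:
send_rows --deltas '[[[-0.005,0,0],0],[[-0.01,0,0],0],[[-0.015,0,0],0],[[-0.02,0,0],0],[[-0.025,0,0],0]]'

```text
clock: 4.83
tool_pos: [0.5322, 0.1888, 0.112]
orientation: [-180.0, 0.0, -86.9]
force: [1.1, -2.9, -2.1]
opening: 0.0008
gripper_force: 1.3
```

Request:
send_rows --deltas '[[[-0.001,0,0],0],[[-0.002,0,0],0],[[-0.003,0,0],0],[[-0.004,0,0],0],[[-0.005,0,0],0]]'

```text
clock: 5.25
tool_pos: [0.5321, 0.1898, 0.112]
orientation: [180.0, -0.2, -86.8]
force: [8.8, -21.6, 3.6]
opening: 0.0003
gripper_force: 10.8
```

Request:
send_rows --deltas '[[[-0.001,0,0],0],[[-0.002,0,0],0],[[-0.003,0,0],0],[[-0.004,0,0],0],[[-0.005,0,0],0]]'

```text
clock: 5.67
tool_pos: [0.532, 0.1901, 0.1121]
orientation: [179.9, -0.5, -86.9]
force: [15.6, -40.3, 4.3]
opening: 0.0001
gripper_force: 20.3
```

Request:
send_rows --deltas '[[[0.01,0,0],0],[[0.02,0,0],0],[[0.03,0,0],0],[[0.04,0,0],0],[[0.05,0,0],0]]'

```text
clock: 6.08
tool_pos: [0.5341, 0.1565, 0.1117]
orientation: [-179.9, 0.1, -86.8]
force: [0.5, 1.0, -0.4]
opening: 0.0005
gripper_force: 0.8
```

Request:
send_rows --deltas '[[[0.002,0,0],0],[[0.004,0,0],0],[[0.006,0,0],0],[[0.008,0,0],0],[[0.01,0,0],0]]'

```text
clock: 6.5
tool_pos: [0.5346, 0.1491, 0.1115]
orientation: [-180.0, 0.0, -86.8]
force: [-0.1, 4.2, 1.8]
opening: 0.0003
gripper_force: 2.1
```

Request:
send_rows --deltas '[[[0.001,0,0],0],[[0.002,0,0],0],[[0.003,0,0],0],[[0.004,0,0],0],[[0.005,0,0],0]]'

```text
clock: 6.92
tool_pos: [0.5348, 0.1474, 0.1116]
orientation: [-179.9, 0.2, -86.8]
force: [-9.5, 23.4, 2.0]
opening: 0.0006
gripper_force: 11.9
```

Both pushes ended against the walls, so the gap is fully open, centred at about y .1685. Lifting and going to the spare.

Request:
send_rows --deltas '[[[-0.01,0,0],0],[[-0.01,0,-0.03],0],[[-0.01,0,-0.07],0],[[-0.01,0,-0.11],0],[[-0.01,0,-0.15],0]]'

```text
clock: 7.33
tool_pos: [0.5333, 0.1517, 0.2322]
orientation: [179.9, -0.1, -86.8]
force: [0.5, 0.6, -0.0]
opening: 0.0007
gripper_force: 0.0
```

Request:
send_rows --deltas '[[[0.25,0.065,0],0],[[0.25,0.065,0],0],[[0.25,0.065,0],0],[[0.25,0.065,0],0],[[0.25,0.065,0],0]]' --gripper 1

```text
clock: 7.75
tool_pos: [0.4916, -0.0523, 0.2313]
orientation: [179.9, -0.0, -86.8]
force: [1.6, 0.7, 1.5]
opening: 0.0283
gripper_force: 0.0
```

Request:
send_rows --deltas '[[[0.25,0.065,0],0],[[0.25,0.065,0],0],[[0.25,0.065,0],0],[[0.25,0.065,0],0],[[0.25,0.065,0],0]]'

```text
clock: 8.17
tool_pos: [0.4506, -0.2549, 0.2313]
orientation: [179.9, -0.0, -86.8]
force: [1.4, 0.1, 0.2]
opening: 0.0615
gripper_force: 0.0
```

Request:
send_rows --deltas '[[[0.031,0.009,0],0.079],[[0.031,0.009,0],0.159],[[0.031,0.009,0],0.238],[[0.031,0.009,0],0.318],[[0.031,0.009,0],0.39]]'

```text
clock: 8.58
tool_pos: [0.4454, -0.2784, 0.2309]
orientation: [179.9, -0.1, -122.4]
force: [-0.3, 0.1, 0.8]
opening: 0.087
gripper_force: 0.0
```

Request:
send_rows --deltas '[[[0,0,0],0.079],[[0,0,0],0.159],[[0,0,0],0.238],[[0,0,0],0.318],[[0,0,0],0.39]]'

```text
clock: 9.0
tool_pos: [0.4456, -0.278, 0.2309]
orientation: [180.0, -0.1, -157.4]
force: [-0.6, 0.5, 0.0]
opening: 0.0877
gripper_force: 0.0
```

Request:
send_rows --deltas '[[[0,0,0],0.067],[[0,0,0],0.067],[[0,0,0],0.067],[[0,0,0],0.067],[[0,0,0],0.067]]'

```text
clock: 9.42
tool_pos: [0.4462, -0.2779, 0.2313]
orientation: [180.0, -0.0, -162.9]
force: [0.3, 0.1, -0.5]
opening: 0.0877
gripper_force: 0.0
```

Request:
send_rows --deltas '[[[-0.002,0.002,0.03],0],[[-0.002,0.002,0.06],0],[[-0.002,0.002,0.09],0],[[-0.002,0.002,0.115],0],[[-0.002,0.002,0.136],0]]'

```text
clock: 9.83
tool_pos: [0.4469, -0.2757, 0.1211]
orientation: [180.0, -0.1, -163.0]
force: [0.0, 0.6, 0.2]
opening: 0.0877
gripper_force: 0.0
```

Request:
send_rows --deltas '[[[0,0,0],0],[[0,0,0],0],[[0,0,0],0],[[0,0,0],0],[[0,0,0],0]]' --gripper 0

```text
clock: 10.25
tool_pos: [0.4482, -0.276, 0.1238]
orientation: [-179.9, 0.1, -163.0]
force: [0.3, -0.5, 0.5]
opening: 0.0596
gripper_force: 0.0
```

Request:
send_rows --deltas '[[[0,0,0],0],[[0,0,0],0],[[0,0,0],0],[[0,0,0],0],[[0,0,0],0]]'

```text
clock: 10.67
tool_pos: [0.4479, -0.2759, 0.1234]
orientation: [-180.0, 0.1, -163.1]
force: [-1.0, 2.5, 7.0]
opening: 0.0497
gripper_force: 30.0
```

Request:
send_rows --deltas '[[[0,0,-0.02],0],[[0,0,-0.06],0],[[0,0,-0.11],0],[[0,0,-0.16],0],[[0,0,-0.206],0]]'

```text
clock: 11.08
tool_pos: [0.4467, -0.2756, 0.2889]
orientation: [180.0, -0.0, -163.1]
force: [1.4, -0.1, -5.2]
opening: 0.0498
gripper_force: 30.0
```

Request:
send_rows --deltas '[[[-0.024,0.045,0],0],[[-0.048,0.09,0],0],[[-0.072,0.136,0],0],[[-0.096,0.181,0],0],[[-0.12,0.226,0],0]]'

```text
clock: 11.5
tool_pos: [0.4857, -0.0732, 0.2868]
orientation: [180.0, -0.1, -163.1]
force: [0.4, -0.8, -4.9]
opening: 0.0497
gripper_force: 30.0
```

Request:
send_rows --deltas '[[[-0.024,0.045,0],0],[[-0.048,0.09,0],0],[[-0.072,0.136,0],0],[[-0.096,0.181,0],0],[[-0.12,0.226,0],0]]'

```text
clock: 11.92
tool_pos: [0.525, 0.1279, 0.2866]
orientation: [180.0, -0.1, -163.1]
force: [1.5, -0.5, -4.9]
opening: 0.0495
gripper_force: 30.0
```

Request:
send_rows --deltas '[[[-0.012,0.024,0],0.05],[[-0.025,0.048,0],0.1],[[-0.025,0.048,0],0.149],[[-0.025,0.048,0],0.149],[[-0.025,0.048,0],0.149]]'

```text
clock: 12.33
tool_pos: [0.5331, 0.1683, 0.2863]
orientation: [-180.0, -0.1, -176.3]
force: [0.1, -0.1, -4.3]
opening: 0.0496
gripper_force: 30.0
```

```bash
python3 - <<'E'
from h import *
import pickle
np.set_printoptions(precision=4,suppress=True)
o=ctrl.get_obs();print(o["tool_pos"],o["orientation"],o["opening"])
s=ctrl.snapshot("wrist"); pickle.dump(s,open("w3.pkl","wb")); save(s,"w3.png",(56,24,456,324),2)
E
```

```text
[0.5331 0.1683 0.2863] [-179.9536   -0.1228 -176.3323] 0.049600015883531835
```

View pics/w3.png

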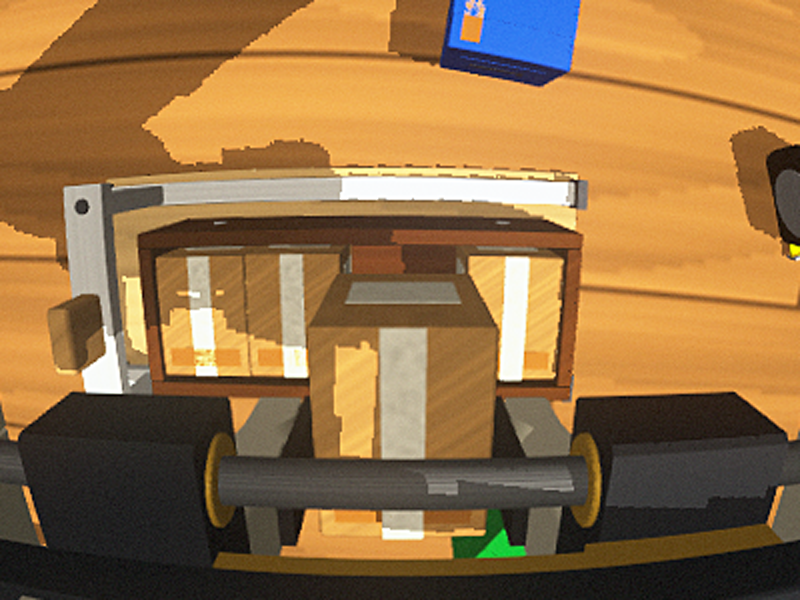

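```bash
python3 - <<'E'
from h import *
import pickle
np.set_printoptions(precision=4,suppress=True)
s=pickle.load(open("w3.pkl","rb"))
g=lambda u,v,z: onz(s,u/2+56,v/2+24,z,True)[:2]
zt=.2863-.1234+.07
for n,p,z in(("spare -x top edge",[(311,327),(497,327)],zt),("spare top far",[(318,538),(485,540)],zt),("spare -x bottom edge",[(340,276),(470,276)],zt-.07),("centre corner",[(349,250)],.086),("left -x edge",[(467,250),(558,250)],.086),("left gap edge",[(467,250),(500,380)],.086),("left +x edge",[(500,380),(556,378)],.086),("right -x",[(157,250),(245,250)],.086),("rim outer corners",[(139,238),(583,238),(574,398)],.09),("rim inner",[(160,248),(562,248)],.09)):
    print(n,[g(*q,z) for q in p])
E
```

```text
spare -x top edge [array([0.5013, 0.1415]), array([0.4982, 0.1896])]
spare top far [array([0.5675, 0.144 ]), array([0.5649, 0.1944])]
spare -x bottom edge [array([0.5013, 0.142 ]), array([0.4981, 0.1903])]
centre corner [array([0.5029, 0.1387])]
left -x edge [array([0.499 , 0.1975]), array([0.4951, 0.2443])]
left gap edge [array([0.499 , 0.1975]), array([0.5669, 0.2217])]
left +x edge [array([0.5669, 0.2217]), array([0.5641, 0.2525])]
right -x [array([0.5073, 0.036 ]), array([0.5055, 0.0852])]
rim outer corners [array([0.5005, 0.0272]), array([0.4873, 0.2557]), array([0.5736, 0.2633])]
rim inner [array([0.5055, 0.0395]), array([0.4934, 0.2452])]
```

Picture: cartons stand at both ends, and the spare hangs over the gap (crop columns 310–497, gap edges 349/467 at its back edge). It's 2 mm off in x and y, so I'm correcting and lowering.

Request:
send_rows --deltas '[[[-0.003,0.002,0.015],0],[[-0.003,0.002,0.03],0],[[-0.003,0.002,0.05],0],[[-0.003,0.002,0.065],0],[[-0.003,0.002,0.08],0]]'

```text
clock: 12.8
tool_pos: [0.5358, 0.1691, 0.2227]
orientation: [-180.0, -0.0, -176.4]
force: [-0.6, 0.7, -5.3]
opening: 0.0499
gripper_force: 30.0
```

Request:
send_rows --deltas '[[[0,0,0.008],0],[[0,0,0.016],0],[[0,0,0.024],0],[[0,0,0.032],0],[[0,0,0.04],0]]'

```text
clock: 13.22
tool_pos: [0.5363, 0.1702, 0.1912]
orientation: [180.0, 0.0, -176.5]
force: [0.5, -0.5, -4.8]
opening: 0.0495
gripper_force: 30.0
```

Request:
send_rows --deltas '[[[0,0,0.008],0],[[0,0,0.016],0],[[0,0,0.024],0],[[0,0,0.032],0],[[0,0,0.04],0]]'

```text
clock: 13.63
tool_pos: [0.5361, 0.1703, 0.1587]
orientation: [-180.0, 0.0, -176.5]
force: [0.1, 0.1, -4.8]
opening: 0.0497
gripper_force: 30.0
```

Request:
send_rows --deltas '[[[0,0,0.002],0],[[0,0,0.0035],0],[[0,0,0.0035],0],[[0,0,0.0035],0],[[0,0,0.0035],0]]'

```text
clock: 14.05
tool_pos: [0.5363, 0.1704, 0.157]
orientation: [180.0, 0.0, -176.5]
force: [-0.2, -0.2, -5.6]
opening: 0.0492
gripper_force: 30.0
```

Request:
send_rows --deltas '[[[0,0,0],0],[[0,0,0],0],[[0,0,0],0],[[0,0,0],0],[[0,0,0],0]]' --gripper 0.8

```text
clock: 14.47
tool_pos: [0.5364, 0.1704, 0.157]
orientation: [180.0, 0.0, -176.5]
force: [-0.2, 0.6, 0.1]
opening: 0.0691
gripper_force: 0.0
```

Request:
send_rows --deltas '[[[0,0,-0.02],0],[[0,0,-0.04],0],[[0,0,-0.07],0],[[0,0,-0.1],0],[[0,0,-0.1],0]]'

```text
clock: 14.88
tool_pos: [0.5382, 0.1712, 0.2417]
orientation: [179.8, 0.4, -176.4]
force: [0.3, -0.1, 1.3]
opening: 0.0699
gripper_force: 0.0
```

```bash
python3 - <<'E'
from h import *
import pickle
s=ctrl.snapshot("wrist"); pickle.dump(s,open("w4.pkl","wb")); save(s,"w4.png",(56,24,456,324),2)
E
```

```text
(no output)
```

View pics/w4.png

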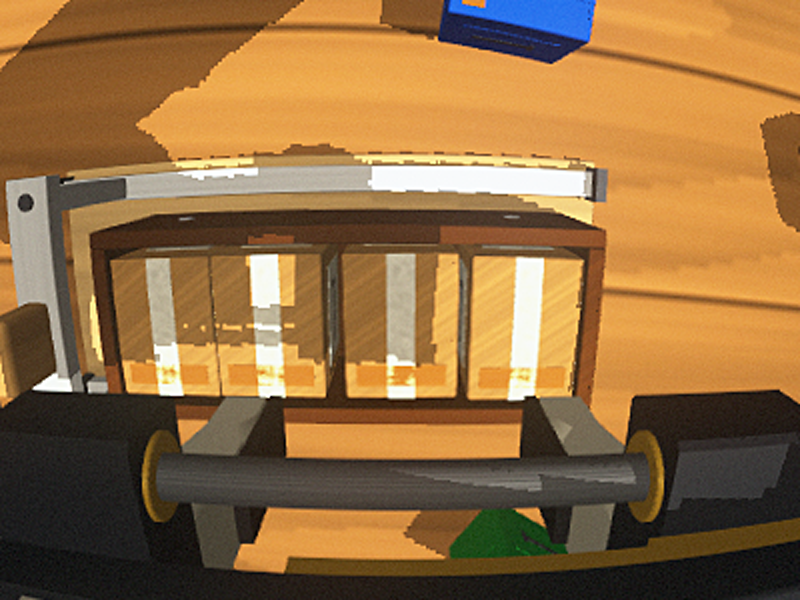

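The spare (crop columns 343–460) sits level with its neighbours. Pressing gently to make sure.

Request:
send_rows --deltas '[[[0,0,0],0],[[0,0,0],0],[[0,0,0],0],[[0,0,0],0],[[0,0,0],0]]' --gripper 0

```text
clock: 15.35
tool_pos: [0.5359, 0.1701, 0.2359]
orientation: [-180.0, -0.1, -176.5]
force: [-0.3, -0.4, -0.0]
opening: 0.0421
gripper_force: 0.0
```

Request:
send_rows --deltas '[[[0,0,0.02],0],[[0,0,0.04],0],[[0,0,0.06],0],[[0,0,0.08],0],[[0,0,0.095],0]]'

```text
clock: 15.77
tool_pos: [0.5357, 0.17, 0.159]
orientation: [-180.0, -0.1, -176.5]
force: [0.2, -0.6, -0.2]
opening: 0.0092
gripper_force: 0.0
```

Request:
send_rows --deltas '[[[0,0,0.003],0],[[0,0,0.005],0],[[0,0,0.007],0],[[0,0,0.009],0],[[0,0,0.011],0]]'

```text
clock: 16.18
tool_pos: [0.5365, 0.1705, 0.1524]
orientation: [180.0, 0.1, -176.5]
force: [-0.0, 0.6, 0.8]
opening: 0.0006
gripper_force: 0.0
```

Request:
send_rows --deltas '[[[0,0,0.001],0],[[0,0,0.002],0],[[0,0,0.003],0],[[0,0,0.003],0],[[0,0,0.003],0]]'

```text
clock: 16.6
tool_pos: [0.5364, 0.1704, 0.1518]
orientation: [180.0, 0.1, -176.4]
force: [-6.3, -0.6, 17.3]
opening: 0.0005
gripper_force: 8.7
```

Pressed home (tip at .086, 17 N). Next I grip the bar's fin (closing along box y), which centres itself.

Request:
send_rows --deltas '[[[0,0,-0.02],0],[[0,0,-0.05],0],[[0,0,-0.08],0],[[0,0,-0.11],0],[[0,0,-0.138],0]]'

```text
clock: 17.02
tool_pos: [0.5362, 0.1703, 0.2617]
orientation: [180.0, 0.1, -176.5]
force: [-0.3, 0.8, 1.4]
opening: 0.0007
gripper_force: 0.0
```

Request:
send_rows --deltas '[[[0.005,-0.043,0],0],[[0.005,-0.086,0],0],[[0.005,-0.129,0],0],[[0.005,-0.172,0],0],[[0.005,-0.213,0],0]]' --gripper 1

```text
clock: 17.43
tool_pos: [0.5424, -0.0016, 0.2605]
orientation: [180.0, 0.1, -176.5]
force: [0.3, 0.3, -0.9]
opening: 0.0283
gripper_force: 0.0
```

Request:
send_rows --deltas '[[[0,0,0],0],[[0,0,0],0],[[0,0,0],0],[[0,0,0],0],[[0,0,0],0]]'

```text
clock: 17.85
tool_pos: [0.5426, 0.0009, 0.2599]
orientation: [180.0, 0.0, -176.4]
force: [-0.0, -0.0, -0.5]
opening: 0.0615
gripper_force: 0.0
```

Request:
send_rows --deltas '[[[0,0,0],0],[[0,0,0],0],[[0,0,0],0],[[0,0,0],0],[[0,0,0],0]]'

```text
clock: 18.27
tool_pos: [0.5426, 0.0001, 0.2597]
orientation: [-180.0, -0.0, -176.5]
force: [0.0, -0.3, 0.0]
opening: 0.0873
gripper_force: 0.0
```

```bash
python3 - <<'E'
from h import *
np.set_printoptions(precision=4,suppress=True)
o=ctrl.get_obs();print(o["tool_pos"],o["opening"])
s=ctrl.snapshot("wrist"); save(s,"w5.png",(56,24,456,384),1.6)
t=ctrl.snapshot("top")
for th in("bar_handle","checkbar"):
  print(th,[(round(b["conf"],2),np.array(b["xy"])*[512,384]) for b in ctrl.boxes_of(s,th)][:3],[(round(b["conf"],2),np.array(b["xy"])*[512,384]) for b in ctrl.boxes_of(t,th)][:3])
print(proj(s,[.543,0,.14],True))
E
```

```text
[0.5426 0.0001 0.2597] 0.08725511169707141
bar_handle [(0.64, array([262.4   , 181.0944]))] []
checkbar [(0.67, array([262.8096, 180.4032]))] [(0.55, array([274.5856, 228.096 ]))]
(np.float64(258.18738810288863), np.float64(206.45403907524164))
```

View pics/w5.png

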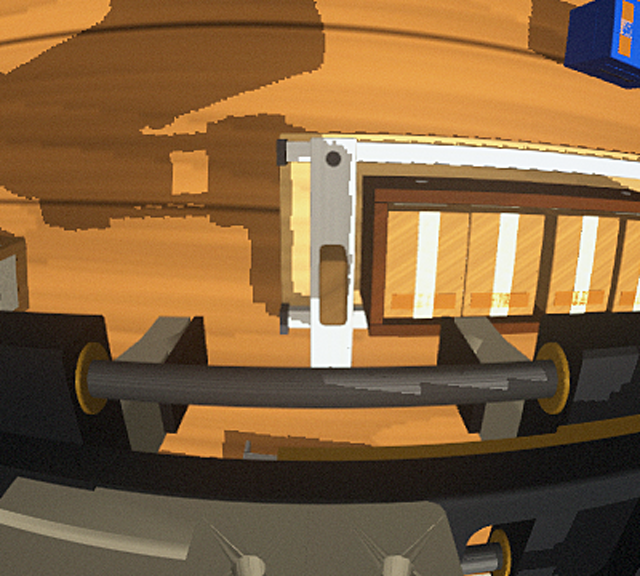

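The fin (crop 334,285) lies between the open fingers. Descending and gripping.

Request:
send_rows --deltas '[[[0,0.004,0.02],0],[[0,0.004,0.04],0],[[0,0.004,0.06],0],[[0,0.004,0.08],0],[[0,0.004,0.1],0]]'

```text
clock: 18.98
tool_pos: [0.5424, 0.0031, 0.1791]
orientation: [180.0, 0.0, -176.5]
force: [0.1, 0.0, 0.4]
opening: 0.0877
gripper_force: 0.0
```

Request:
send_rows --deltas '[[[0,0,0],0],[[0,0,0],0],[[0,0,0],0],[[0,0,0],0],[[0,0,0],0]]' --gripper 0

```text
clock: 19.4
tool_pos: [0.5429, 0.0033, 0.1808]
orientation: [180.0, 0.1, -176.5]
force: [-0.7, 0.3, 0.2]
opening: 0.0599
gripper_force: 0.0
```

Request:
send_rows --deltas '[[[0,0,0],0],[[0,0,0],0],[[0,0,0],0],[[0,0,0],0],[[0,0,0],0]]'

```text
clock: 19.82
tool_pos: [0.5424, 0.0031, 0.1798]
orientation: [180.0, 0.0, -176.5]
force: [0.3, 0.1, 1.0]
opening: 0.0262
gripper_force: 0.0
```

Request:
send_rows --deltas '[[[0,0,0],0],[[0,0,0],0],[[0,0,0],0],[[0,0,0],0],[[0,0,0],0]]'

```text
clock: 20.23
tool_pos: [0.5424, 0.0032, 0.1798]
orientation: [180.0, 0.0, -176.5]
force: [0.0, 1.6, 0.1]
opening: 0.0136
gripper_force: 30.0
```

Request:
send_rows --deltas '[[[0,0.012,0],0],[[0,0.026,0],0],[[0,0.042,0],0],[[0,0.058,0],0],[[0,0.075,0],0]]'

```text
clock: 20.65
tool_pos: [0.5388, 0.0645, 0.1797]
orientation: [-180.0, 0.0, -176.5]
force: [3.9, -2.0, -2.3]
opening: 0.0138
gripper_force: 30.0
```

Request:
send_rows --deltas '[[[0,0.015,0],0],[[0,0.03,0],0],[[0,0.045,0],0],[[0,0.06,0],0],[[0,0.075,0],0]]'

```text
clock: 21.07
tool_pos: [0.5354, 0.1246, 0.1798]
orientation: [180.0, 0.1, -176.4]
force: [6.9, -0.8, -5.2]
opening: 0.0137
gripper_force: 30.0
```

Request:
send_rows --deltas '[[[0,0.015,0],0],[[0,0.03,0],0],[[0,0.045,0],0],[[0,0.06,0],0],[[0,0.075,0],0]]'

```text
clock: 21.48
tool_pos: [0.532, 0.1845, 0.1798]
orientation: [180.0, 0.1, -176.4]
force: [8.4, -2.2, -6.6]
opening: 0.0135
gripper_force: 30.0
```

Request:
send_rows --deltas '[[[0,0.015,0],0],[[0,0.03,0],0],[[0,0.045,0],0],[[0,0.06,0],0],[[0,0.075,0],0]]'

```text
clock: 21.9
tool_pos: [0.5286, 0.2445, 0.1798]
orientation: [180.0, 0.1, -176.4]
force: [10.5, -1.7, -6.5]
opening: 0.0135
gripper_force: 30.0
```

Request:
send_rows --deltas '[[[0,0.003,0],0],[[0,0.006,0],0],[[0,0.009,0],0],[[0,0.012,0],0],[[0,0.015,0],0]]'

```text
clock: 22.32
tool_pos: [0.5279, 0.2561, 0.1798]
orientation: [180.0, 0.1, -176.4]
force: [10.9, -1.0, -5.6]
opening: 0.0137
gripper_force: 30.0
```

Travel is 253 mm so far. Easing in until the stop is felt.

Request:
send_rows --deltas '[[[0,0.001,0],0],[[0,0.002,0],0],[[0,0.003,0],0],[[0,0.004,0],0],[[0,0.005,0],0]]'

```text
clock: 22.73
tool_pos: [0.5277, 0.2587, 0.1798]
orientation: [-179.9, 0.1, -176.4]
force: [14.4, -10.6, -6.0]
opening: 0.0138
gripper_force: 30.0
```

Request:
send_rows --deltas '[[[0,0.001,0],0],[[0,0.002,0],0],[[0,0.003,0],0],[[0,0.004,0],0],[[0,0.004,0],0]]'

```text
clock: 23.15
tool_pos: [0.5277, 0.2591, 0.1798]
orientation: [-179.7, 0.0, -176.5]
force: [16.0, -19.2, -3.5]
opening: 0.0138
gripper_force: 30.0
```

Request:
send_rows --deltas '[[[0,-0.003,0],0],[[0,-0.004,0],0],[[0,-0.004,0],0],[[0,-0.004,0],0],[[0,-0.004,0],0]]'

```text
clock: 23.57
tool_pos: [0.5277, 0.2586, 0.1797]
orientation: [-179.9, 0.1, -176.5]
force: [12.8, -7.3, -5.5]
opening: 0.0136
gripper_force: 30.0
```

Request:
send_rows --deltas '[[[0,0,0],0],[[0,0,0],0],[[0,0,0],0],[[0,0,0],0],[[0,0,0],0]]' --gripper 0.7

```text
clock: 23.98
tool_pos: [0.5263, 0.2591, 0.1798]
orientation: [180.0, -0.0, -176.4]
force: [-0.2, 0.1, 0.6]
opening: 0.0419
gripper_force: 0.0
```

Request:
send_rows --deltas '[[[0,0,0],0],[[0,0,0],0],[[0,0,0],0],[[0,0,0],0],[[0,0,0],0]]'

```text
clock: 24.4
tool_pos: [0.5267, 0.2586, 0.1798]
orientation: [180.0, -0.0, -176.5]
force: [-0.1, -0.6, -0.0]
opening: 0.061
gripper_force: 0.0
```

Request:
send_rows --deltas '[[[0,0,-0.02],0],[[0,0,-0.05],0],[[0,0,-0.09],0],[[0,0,-0.13],0],[[0,0,-0.15],0]]'

```text
clock: 24.82
tool_pos: [0.5277, 0.259, 0.304]
orientation: [179.9, 0.2, -176.5]
force: [0.2, 1.0, 0.6]
opening: 0.0612
gripper_force: 0.0
```

Request:
send_rows --deltas '[[[0,-0.03,0],0],[[0,-0.06,0],0],[[0,-0.09,0],0],[[0,-0.1,0],0],[[0,-0.1,0],0]]'

```text
clock: 25.23
tool_pos: [0.5315, 0.1772, 0.3001]
orientation: [180.0, 0.0, -176.6]
force: [-0.0, -0.0, 0.8]
opening: 0.0613
gripper_force: 0.0
```

```bash
python3 - <<'E'
from h import *
s=ctrl.snapshot("wrist"); save(s,"w6.png",(56,24,456,324),2)
E
```

```text
(no output)
```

View pics/w6.png

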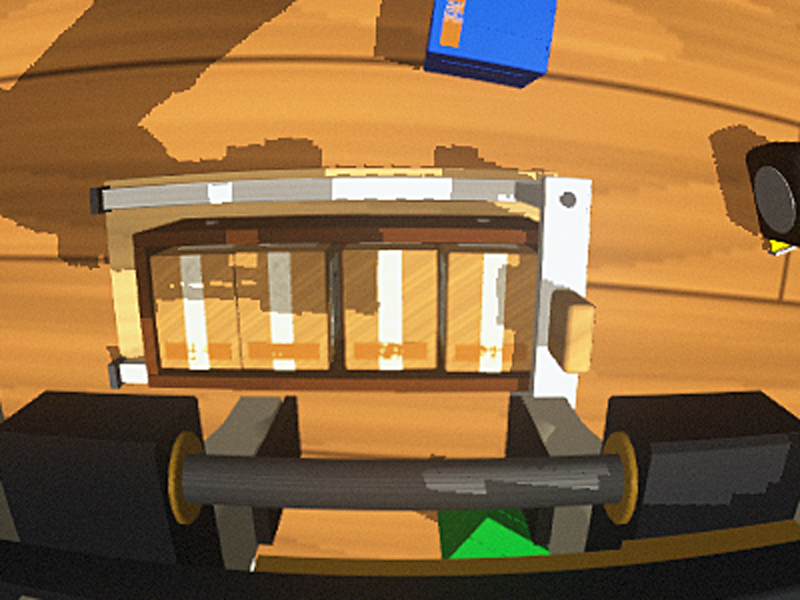

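All four cartons are seated, the bar is over the +y end wall at its stop (crop column 565), and nothing is being touched.

```bash
python3 -c "
from plant import ctrl
print(ctrl.close_job())"
```

```text
the job is handed in; nothing more can be done
None
```

The job is handed in (no verdict came back): the gap was opened, the spare carton is seated in it and pressed home, and the check bar is at its far stop; I didn't touch the taller carton, scoop or tape measure.

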